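# Bring the spool spindle out of the caddy

### The job

Take the wooden spool spindle out of the bench caddy by tilting it end first through the mouth between the two lid boards, then hold it up level over the mouth, a hand's width clear of the caddy, so that spools can be slipped onto it. Finish while holding it there motionless in the gripper, and leave the spools, bottle, jar and brush where they are.

Things in the scene. Friction and masses are not known exactly. Their poses are not given: they have to be found in the camera images.
- caddy: Wooden bench caddy, fixed: closed box 396 mm long (its y), 156 wide (its x), 88 high (its z), boards 8 mm thick. Origin at the centre of its underside, on the table. A fixed pale lid board 113 mm long, 8 mm thick, underside at z = 80 mm, covers each end of the top; between the two is the open mouth.
- caddy_well (a point): Centre of the well's floor inside the caddy, 8 mm above the table; axes as the caddy's. The well is 380 mm long (y), 140 mm wide (x) and runs on under both lid boards. Two fixed shallow V rests, 10 mm thick, stand across it at y = -95 and +95 mm, just under the lid boards; their lowest point is 46 mm above the table, their sides 54 mm. They carry the spindle.
- caddy_mouth (a point): Centre of the caddy's mouth, level with the caddy's top, 88 mm above the table; axes as the caddy's. The mouth is 170 mm along y and 140 mm along x.
- spindle: Spool spindle: round beech dowel 260 mm long, 12 mm in diameter, about 60 g, blue band at the middle. Origin on its axis at mid length (centre of mass), x along it. It starts loose on the V rests, along the caddy's y, axis 52 mm above the table, middle within 20 mm of the mouth's centre, both ends under lid boards. The well lets it slide either way until one end is in the mouth.
- spindle_end_a (a point): Centre of the spindle's end face at its +x end.
- spindle_end_b (a point): Centre of the spindle's end face at its -x end.
- spool_red: Bystander: spool of red thread, standing on the table beyond the caddy, 42 mm in diameter, 50 mm high; origin at the centre of its underside.
- spool_gold: Bystander: spool of gold thread, standing on the table beyond the caddy, 42 mm in diameter, 50 mm high; origin at the centre of its underside.
- spool_white: Bystander: spool of white thread, standing on the table beyond the caddy, 42 mm in diameter, 50 mm high; origin at the centre of its underside.
- varnish: Bystander: small amber bottle with black cap, 36 mm in diameter, 70 mm high, standing on the right; origin at the centre of its underside.
- bead_jar: Bystander: small clear jar with red lid, 52 mm in diameter, 55 mm high, standing on the left; origin at the centre of its underside.
- brush: Bystander: small brush lying on the table on the right, its length along its x.
- vise: Bystander, fixed: tying vise on the left, base 110 x 130 mm, stem to 180 mm, jaws to about 200 mm high with a fly; origin at the centre of its base's underside.

How it is judged:
On the way:
1. the spindle passes tilted through the mouth: one end above the caddy's top while the other is still below it (((height (world z) of spindle_end_a above 0.093 m and height (world z) of spindle_end_b below 0.083 m) or (height (world z) of spindle_end_b above 0.093 m and height (world z) of spindle_end_a below 0.083 m)) and horizontal distance between spindle and caddy_mouth below 0.25 m), for 0.1 s.
At the end, for the whole second after the job is handed in: The spindle is held in the fingers (contact over 1 N), still (under 0.03 m/s and 0.2 rad/s) and level within 10 degrees, both ends more than 140 mm above the table (52 mm above the caddy's top), its middle within 120 mm horizontally of the mouth's centre, touching nothing of the caddy (height (world z) of each of spindle_end_a, spindle_end_b above 0.14 m and angle between spindle's own x axis and vertical between 1.396 and 1.746 rad and horizontal distance between spindle and caddy_mouth below 0.12 m and contact force between spindle and the fingers above 1 N and contact force between spindle and caddy below 0.05 N and linear speed of spindle below 0.03 m/s and angular speed of spindle below 0.2 rad/s); the arm keeps its last pose, push and grip.
It fails at once if a spool, the bottle, the jar or the brush is shifted by more than 25 mm, or one of the standing ones is tipped (distance of any of spool_red, spool_gold, spool_white, varnish, bead_jar, brush from where it was at the start of the episode above 0.025 m or angle between any of spool_red, spool_gold, spool_white, varnish, bead_jar's own z axis and vertical above 0.5 rad).
It also fails if it takes over 38 s, if anything falls off the work surface, if the arm or the gripper's body presses on something with over 40 N, if the wrist force passes 120 N, or if a joint passes its speed limit or range.

### The arm

A 6-joint arm with a two-finger parallel gripper is mounted at the origin on the work surface. World frame = base frame: x ahead of the robot, y to its left, z up, the work surface at z = 0. Lengths are in m, angles in rad, forces in N, time in s.
With the tool pointing down it reaches from about 0.25 to 0.775 m from the base axis. Payload 4 kg.
Tool frame: the origin (TCP) lies on the centre line of the jaws, within the pads' length; the fingertips stand 8 mm ahead of it and the grasp point (between the pads) lies 11 mm behind it; y points along the fingers, x is the direction in which the jaws open and shut, and the axes are right-handed (so a half turn about y gives the same grasp; the last joint's range is limited). The gripper opens to 94 mm and grips with 3 to 60 N. Pads are 16 mm wide; open, the fingers measure 119 mm over their backs; the gripper's body (75 mm by 177 mm) begins 78 mm behind the grasp point.
Start: joints at [1.187, 0.087, 1.371, -0, 1.684, -0.103], TCP at [0.152, 0.528, 0.214] pointing down, gripper open.
Joint ranges: [-3.1, 3.1], [-0.76, 2.03], [0.27, 2.55], [-1.08, 4.22], [0.17, 2.65], [-2.57, 2.57]. Speed limits (rad/s): [2.79, 2.79, 3.14, 3.14, 3.14, 3.14].

### API

Orientations are given as [roll, pitch, yaw] about the fixed x, y, z axes, in that order (R = Rz(yaw) Ry(pitch) Rx(roll)).
In Python, from bench import robot gives the robot as it stands.
- The arm moves only by the tool step_arm, never from a script. Its argument "commands" is a list of rows, each an object with "xyz": the shift along the world's x, y, z in m, a list of three; "twist": the turn, a rotation vector about the world's x, y, z in degrees, a list of three. In form: [{"xyz": [tx, ty, tz], "twist": [ax, ay, az]}, ...]. A call has 1 to 12 rows; each row is the pose to reach, as a shift and turn from the pose commanded when the call began; what a row does not reach only later rows make up. A row lasts 1/12 s, in which the tool goes at most 41.7 mm and 7.16 degrees, less where a joint would pass 70% of its speed; a pose out of reach is approached as far as the arm can. A call with a gripper value outside its range is refused whole. "fingers" is the closure in counts, from 0 (fully open) to 255 (shut), set as the call begins (left out, the last holds). The fingers move at their own pace and stop on an object; the grip force is fixed at half the most. Time passes only in rows, so rows that repeat a pose let the fingers close. It gives the time, the measured TCP pose, the force and the opening at its end, in the units of the state.
- robot.get_obs(): the state, without advancing time (a new reading comes with each control period).
- robot.snapshot(name): name is "scene" or "side" or "wrist"; returns (picture, depth): 420x560x3 uint8, red, green, blue; 420x560 float32, m along the optical axis (not along the pixel's ray), 0 where there is no reading.
- robot.camera_info(name): a dict with "fx", "fy", "cx", "cy" (pixels), "R" (3x3) and "t" (3): a world point X has camera coordinates R X + t. Camera axes: x right, y down, z forward; pixel columns grow to the right and rows downward; lengths in m; the calibration is good to about 2 mm. A picture is of the moment at which its call begins: read the wrist's pose just before it. camera_info takes no time and is no camera call; for the wrist camera it gives the pose at the moment of the call.
- robot.close_job(): hands the job in, once; it reports no verdict.
The state is a dict: "time": time; "joint_positions": joint angles; "qvel": joint speeds; "joint_torque": joint torques, N m; "tool_pos": TCP position; "ee_rot": TCP orientation; "wrist_force": force on the tool from outside, world axes, zero at the start; "wrist_torque": the same for the moment, N m; "width": finger opening in m.
Only numpy, scipy, OpenCV 4.12 (cv2) and the standard library are available. Lean on these libraries where they do the work, as an engineer would, in place of code of your own. Each camera call takes 0.05 s, during which the arm holds its last target.

## Working session

There is one attempt and no reset: what is moved stays moved. The work goes in short steps, Python scripts to look and compute and a tool call to move; the robot and the scene stay as the last step left them, time stands still between calls to the robot, and variables do not carry over. Pictures are saved under pics/ and viewed, and the job is handed in when it is done.

Besides the shell and the picture viewer there is one more tool, called after ">>>" as name(argument=value, ...) on one line, values as JSON. step_arm: Moves the arm, as the interface text tells. Its arguments: {"type":"object","properties":{"commands":{"type":"array"},"fingers":{"type":"number"}},"required":["commands"]}

```bash
mkdir -p pics; ls; python3 - <<'E'
from bench import robot
import cv2,numpy as np
print(robot.get_obs())
for n in ["scene","side"]:
    p,d=robot.snapshot(n); cv2.imwrite(f"pics/{n}0.png",p[:,:,::-1]); np.savez(f"{n}0.npz",p=p,d=d,**{k:np.array(v) for k,v in robot.camera_info(n).items()})
    print(robot.camera_info(n))
E
```

```text
pics
{'time': 0.0, 'joint_positions': array([ 1.18689294e+00,  8.79658852e-02,  1.37221578e+00, -2.02429888e-05,
        1.68359012e+00, -1.03112903e-01]), 'qvel': array([-0.00089315, -0.00112272, -0.00164928, -0.0006299 , -0.00093066,
       -0.00093021]), 'joint_torque': array([ 1.92591098e-03, -3.40176451e+01, -3.02432513e+01,  7.18710688e-02,
        3.29413265e-02, -1.76400563e-04]), 'tool_pos': array([0.15223659, 0.52797297, 0.21231773]), 'ee_rot': array([-1.57059204,  0.00216962,  1.29000381]), 'wrist_force': array([ 0.21274462,  0.55765651, -0.0112587 ]), 'wrist_torque': array([-0.0320636 , -0.03055382, -0.01924893]), 'width': 0.09404142227383477}
{'fx': 380.46778217632726, 'fy': 380.46778217632726, 'cx': 278.5065898167983, 'cy': 207.58769724340212, 'R': array([[-0.0734347 ,  0.99726772, -0.00802685],
       [ 0.61136298,  0.03865641, -0.79040558],
       [-0.78793569, -0.06295052, -0.61253129]]), 't': array([ 0.03098828, -0.31139226,  1.81608889])}
{'fx': 401.7834552895116, 'fy': 401.7834552895116, 'cx': 279.162673051469, 'cy': 205.07129247441617, 'R': array([[ 0.9975037 , -0.06966217, -0.01155647],
       [-0.05875218, -0.72796087, -0.68309674],
       [ 0.03917334,  0.68207049, -0.73023647]]), 't': array([-0.60886727,  0.08636285,  1.35015373])}
```

View pics/scene0.png

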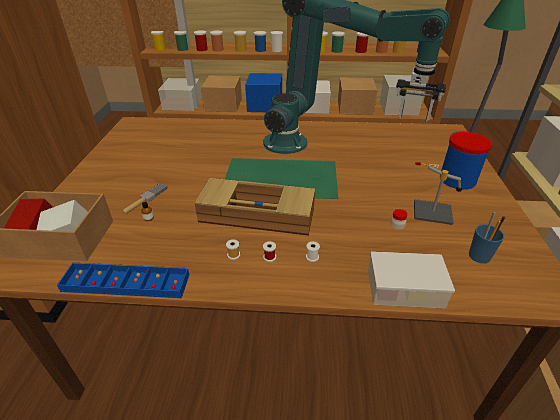

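View pics/side0.png

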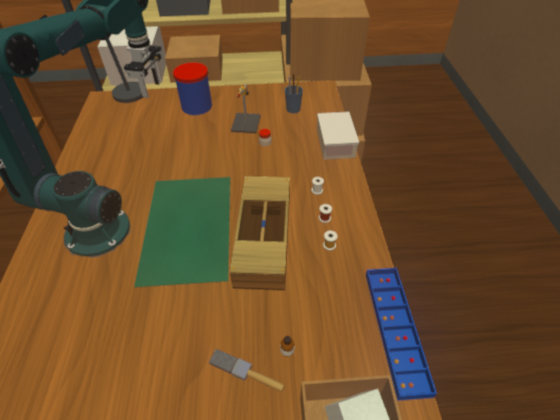

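The scene view shows the caddy at about (255,205) px, with the dowel's blue band near (258,204). In the side view the caddy is around (263,230) and the band around (264,224). The spools stand on the far side, and the vise and jar are at upper right (scene view). Next I measure the caddy and spindle.

```bash
cat > h.py <<'E'
import numpy as np,cv2
def load(n):
    z=np.load(n+".npz"); return z
def cloud(z):
    d=z['d'];v,u=np.mgrid[:d.shape[0],:d.shape[1]]
    c=np.stack([(u-z['cx'])/z['fx']*d,(v-z['cy'])/z['fy']*d,d],-1)
    X=(c-z['t'])@z['R']; X[d==0]=np.nan
    return X
def ray(z,u,v,h):
    r=z['R'].T@np.array([(u-z['cx'])/z['fx'],(v-z['cy'])/z['fy'],1]); o=-z['R'].T@z['t']
    return o+r*(h-o[2])/r[2]
E
python3 - <<'E'
from h import *
for n in ["scene0","side0"]:
    z=load(n);X=cloud(z)
    hsv=cv2.cvtColor(z['p'],cv2.COLOR_RGB2HSV)
    m=(np.abs(X[...,2]-.088)<.006)&(X[...,0]>.3)&(X[...,0]<.7)&(abs(X[...,1]+.05)<.3)
    P=X[m][:,:2].astype(np.float32); 
    lab,l,st,ce=cv2.connectedComponentsWithStats(m.astype(np.uint8))
    print(n,st[st[:,4]>30].tolist())
    big=np.isin(l,[i for i in range(1,lab) if st[i,4]>80]); P=X[big][:,:2].astype(np.float32)
    print("rect",cv2.minAreaRect(P), np.median(X[big][:,2]))
    b=(hsv[...,0]>100)&(hsv[...,0]<125)&(hsv[...,1]>120)&(X[...,2]<.12)&(X[...,2]>.03)&big.any()
    b&=(np.abs(X[...,0]-P[:,0].mean())<.08)&(np.abs(X[...,1]-P[:,1].mean())<.1)
    v,u=np.where(b); print("band px",u.mean(),v.mean(),len(u),"ray z.055",ray(z,u.mean(),v.mean(),.055),"cloud",X[b].mean(0))
    s=cv2.resize(z['p'][150:300,180:340] ,None,fx=5,fy=5,interpolation=cv2.INTER_CUBIC)
    cv2.imwrite(f"pics/{n}z.png",s[:600,:800,::-1])
E
```

```text
scene0 [[0, 0, 560, 420, 233125], [195, 178, 120, 39, 2075]]
rect ((0.5548608899116516, -0.0694008618593216), (0.3959812819957733, 0.16636651754379272), 83.16399383544922) 0.08804747211799842
band px 258.77777777777777 203.22222222222223 27 ray z.055 [ 0.55895053 -0.05944419  0.055     ] cloud [ 0.55956046 -0.05936208  0.05546666]
side0 [[0, 0, 560, 420, 232100], [230, 177, 60, 99, 3100]]
rect ((0.5541061162948608, -0.07159207761287689), (0.4008784592151642, 0.15643727779388428), 83.13285064697266) 0.08751809679209487
band px 262.875 223.25 8 ray z.055 [ 0.55446341 -0.05803306  0.055     ] cloud [ 0.55447546 -0.05967574  0.05693865]
```

View pics/scene0z.png

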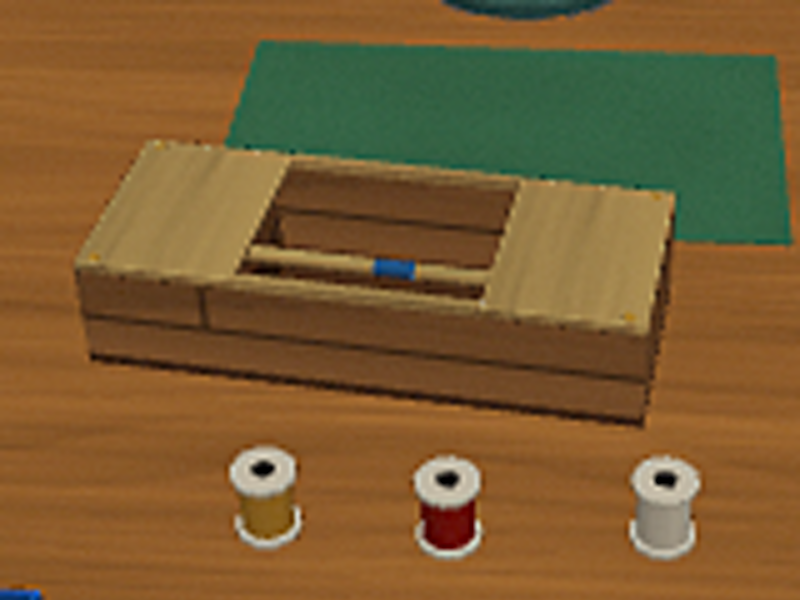

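View pics/side0z.png

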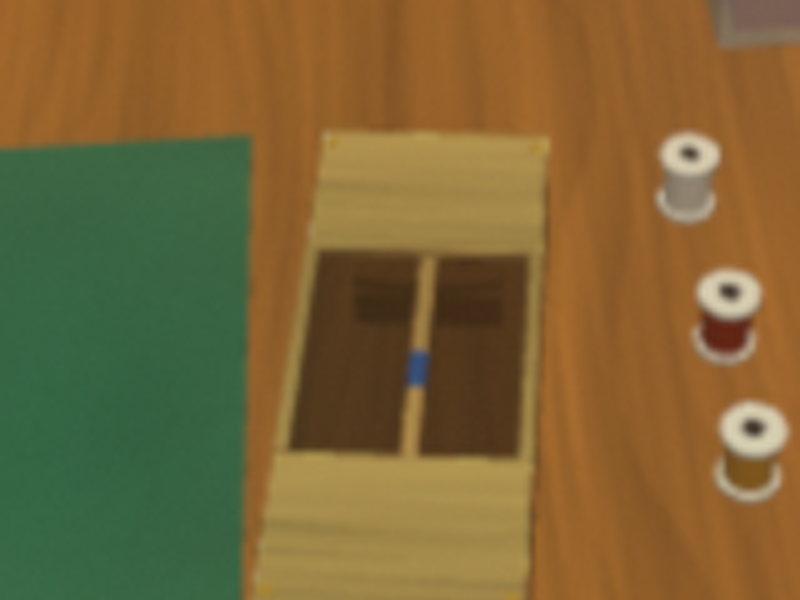

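```bash
python3 - <<'E'
from h import *
for n in ["scene0","side0"]:
    z=load(n);X=cloud(z)
    c=np.array([.5545,-.0705]);
    for yaw in [83.15-90]:
        a=np.deg2rad(yaw); R=np.array([[np.cos(a),-np.sin(a)],[np.sin(a),np.cos(a)]])
    L=(X[...,:2]-c)@R
    m=(abs(L[...,1])<.08)&(abs(L[...,0])<.06)&(X[...,2]>.045)&(X[...,2]<.066)
    Q=L[m];
    # dowel points
    print(n,len(Q)); 
    for lo in np.arange(-.08,.08,.02):
        k=(Q[:,1]>=lo)&(Q[:,1]<lo+.02); 
        if k.any(): print(round(lo+.01,3),k.sum(),np.median(Q[k,0]).round(4),Q[k,0].min().round(4),Q[k,0].max().round(4))
    g=(X[...,2]>.03)&(X[...,2]<.21)
E
```

```text
scene0 145
-0.07 18 0.0043 -0.009 0.0093
-0.05 19 0.0046 -0.0042 0.0097
-0.03 17 0.0041 -0.0016 0.0097
-0.01 19 0.0048 -0.0022 0.0091
0.01 20 0.0041 -0.0022 0.011
0.03 17 0.005 0.0015 0.0114
0.05 21 0.0036 -0.0054 0.0098
0.07 14 0.0031 -0.0016 0.0096
side0 126
-0.07 2 -0.0032 -0.0048 -0.0016
-0.05 19 0.0005 -0.0057 0.0042
-0.03 18 0.0018 -0.0049 0.0054
-0.01 19 0.0001 -0.0057 0.0041
0.01 20 0.002 -0.0048 0.0059
0.03 15 0.0005 -0.0052 0.0045
0.05 17 0.0001 -0.0042 0.0059
0.07 16 0.0007 -0.006 0.0051
```

>>> step_arm(commands=[{"xyz": [0,0,0.04],"twist": [0,0,0]},{"xyz": [0,0,0.08],"twist": [0,0,0]},{"xyz": [0,0,0.11],"twist": [0,0,0]},{"xyz": [0.02,-0.03,0.12],"twist": [0,0,-5]},{"xyz": [0.04,-0.06,0.12],"twist": [0,0,-10]},{"xyz": [0.06,-0.09,0.12],"twist": [0,0,-15]},{"xyz": [0.08,-0.12,0.12],"twist": [0,0,-20]},{"xyz": [0.1,-0.15,0.12],"twist": [0,0,-25]},{"xyz": [0.12,-0.18,0.12],"twist": [0,0,-30]},{"xyz": [0.14,-0.21,0.12],"twist": [0,0,-35]},{"xyz": [0.16,-0.24,0.12],"twist": [0,0,-40]},{"xyz": [0.18,-0.27,0.12],"twist": [0,0,-45]}], fingers=100)

```text
time: 1.1
tool_pos: [0.3328, 0.2568, 0.3331]
ee_rot: [-1.571, 0.0, 0.501]
wrist_force: [-0.1, -0.2, 0.4]
width: 0.0574
```

>>> step_arm(commands=[{"xyz": [0.022,-0.034,0],"twist": [0,0,-4]},{"xyz": [0.044,-0.068,0],"twist": [0,0,-8]},{"xyz": [0.066,-0.102,0],"twist": [0,0,-12]},{"xyz": [0.088,-0.136,0],"twist": [0,0,-16]},{"xyz": [0.11,-0.17,0],"twist": [0,0,-20]},{"xyz": [0.132,-0.204,-0.02],"twist": [0,0,-24]},{"xyz": [0.154,-0.238,-0.04],"twist": [0,0,-28]},{"xyz": [0.176,-0.272,-0.06],"twist": [0,0,-32]},{"xyz": [0.198,-0.306,-0.08],"twist": [0,0,-35.5]},{"xyz": [0.221,-0.341,-0.1],"twist": [0,0,-35.5]},{"xyz": [0.221,-0.341,-0.1],"twist": [0,0,-35.5]},{"xyz": [0.221,-0.341,-0.1],"twist": [0,0,-35.5]}])

```text
time: 2.1
tool_pos: [0.553, -0.0856, 0.2284]
ee_rot: [-1.571, 0.008, -0.12]
wrist_force: [-0.1, 0.2, -1.0]
width: 0.0571
```

```bash
python3 - <<'E'
from h import *
from bench import robot
o=robot.get_obs(); print(o['tool_pos'],o['ee_rot'],o['joint_positions'])
ci=robot.camera_info("wrist");p,d=robot.snapshot("wrist")
np.savez("w1.npz",p=p,d=d,**{k:np.array(v) for k,v in ci.items()}); cv2.imwrite("pics/w1.png",p[:,:,::-1])
z=load("w1");X=cloud(z);hsv=cv2.cvtColor(p,cv2.COLOR_RGB2HSV)
b=((hsv[...,0]>100)&(hsv[...,0]<125)&(hsv[...,1]>120)).astype(np.uint8)
n,l,st,ce=cv2.connectedComponentsWithStats(b)
for i in range(1,n):
    if st[i,4]>40: print(st[i],ce[i],np.nanmean(X[l==i],0),ray(z,*ce[i],.054))
E
```

```text
[ 0.55300215 -0.08558078  0.22839018] [-1.57081096  0.00793808 -0.11957932] [-2.54193744e-01  1.12395916e-01  1.31404194e+00 -1.09247909e-03
  1.72301901e+00 -1.34775893e-01]
[278 159  11  28 297] [282.98316498 172.003367  ] [ 0.55419369 -0.06126772  0.0575334 ] [ 0.55411584 -0.0617263   0.054     ]
[ 526  274   34   56 1236] [539.77022654 299.29368932] [ 0.85773928 -0.26767271  0.01634029] [ 0.8288501  -0.24246638  0.054     ]
[525 367   9  33  51] [528.60784314 383.        ] [ 0.80972436 -0.33900846  0.07318947] [ 0.8241403  -0.35807649  0.054     ]
```

View pics/w1.png

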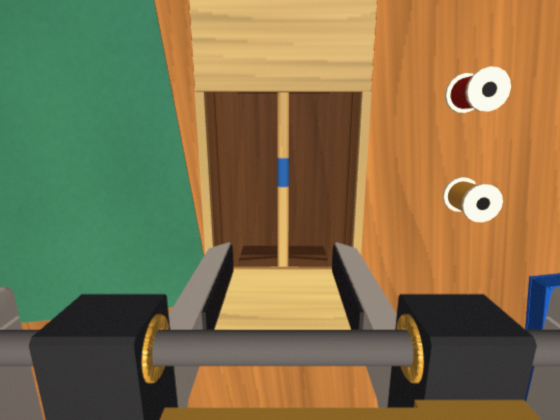

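The wrist view shows the band at (283,172), the mouth edges at rows 92 and 267, and the dowel centred between the jaws. I will refine the measurement in this view.

```bash
python3 - <<'E'
from h import *
z=load("w1")
p1=ray(z,283,92,.088);p2=ray(z,283,267,.085)
print("edges",p1,p2,np.linalg.norm(p1-p2),"mid",(p1+p2)/2)
a=ray(z,283.3,100,.055);b=ray(z,283.3,255,.055); print(a,b,np.degrees(np.arctan2((a-b)[0],(a-b)[1])))
l=ray(z,209,92,.088);r=ray(z,359.5,92,.088);print("sides",l,r, np.linalg.norm(l-r),np.degrees(np.arctan2((r-l)[1],(r-l)[0])))
yd=np.array([.119,.993]); m=((p1+p2)/2)[:2]; band=ray(z,283,172,.055)[:2]; print("band local y",(band-m)@yd, "caddyc->",(l+r)[:2]/2-.085*yd)
E
```

```text
edges [0.56347021 0.01345127 0.088     ] [ 0.54310872 -0.15404949  0.085     ] 0.16876046094270278 mid [ 0.55328946 -0.07029911  0.0865    ]
[0.56299731 0.00876385 0.055     ] [ 0.54335377 -0.15329261  0.055     ] 6.911344094358996
sides [0.49855253 0.02141948 0.088     ] [0.63034606 0.0052427  0.088     ] 0.132782621381322 -6.9976729486912586
band local y 0.008759837714898735 caddyc-> [ 0.5543343  -0.07107391]
```

>>> step_arm(commands=[{"xyz": [-0.0015,0,-0.025],"twist": [0,0,0]},{"xyz": [-0.0015,0,-0.05],"twist": [0,0,0]},{"xyz": [-0.0015,0,-0.075],"twist": [0,0,0]},{"xyz": [-0.0015,0,-0.1],"twist": [0,0,0]},{"xyz": [-0.0015,0,-0.12],"twist": [0,0,0]},{"xyz": [-0.0015,0,-0.14],"twist": [0,0,0]},{"xyz": [-0.0015,0,-0.16],"twist": [0,0,0]},{"xyz": [-0.0015,0,-0.175],"twist": [0,0,0]},{"xyz": [-0.0015,0,-0.187],"twist": [0,0,0]},{"xyz": [-0.0015,0,-0.187],"twist": [0,0,0]},{"xyz": [-0.0015,0,-0.187],"twist": [0,0,0]}])

```text
time: 3.07
tool_pos: [0.5519, -0.0817, 0.047]
ee_rot: [-1.571, -0.0, -0.114]
wrist_force: [-0.3, -0.1, 0.4]
width: 0.0572
```

>>> step_arm(commands=[{"xyz": [0,-0.001,-0.006],"twist": [0,0,-0.3]},{"xyz": [0,-0.001,-0.006],"twist": [0,0,-0.3]}])

```text
time: 3.23
tool_pos: [0.5524, -0.0836, 0.0412]
ee_rot: [-1.571, -0.002, -0.12]
wrist_force: [-0.6, -0.3, 0.4]
width: 0.057
```

>>> step_arm(commands=[{"xyz": [0,0,0],"twist": [0,0,0]},{"xyz": [0,0,0],"twist": [0,0,0]},{"xyz": [0,0,0],"twist": [0,0,0]},{"xyz": [0,0,0],"twist": [0,0,0]},{"xyz": [0,0,0],"twist": [0,0,0]},{"xyz": [0,0,0],"twist": [0,0,0]},{"xyz": [0,0,0],"twist": [0,0,0]},{"xyz": [0,0,0],"twist": [0,0,0]}], fingers=255)

```text
time: 3.9
tool_pos: [0.552, -0.0836, 0.0406]
ee_rot: [-1.571, -0.0, -0.12]
wrist_force: [-0.1, -0.0, 0.1]
width: 0.0111
```

```bash
python3 - <<'E'
from h import *
from bench import robot
o=robot.get_obs(); print(o['tool_pos'],o['ee_rot'],o['width'],o['time'])
ci=robot.camera_info("wrist");p,d=robot.snapshot("wrist")
np.savez("w2.npz",p=p,d=d,**{k:np.array(v) for k,v in ci.items()}); cv2.imwrite("pics/w2.png",p[:,:,::-1])
E
```

```text
[ 0.5519818  -0.08355671  0.04056467] [-1.57082941e+00 -2.12381109e-04 -1.20284612e-01] 0.011078733158577703 3.9
```

View pics/w2.png

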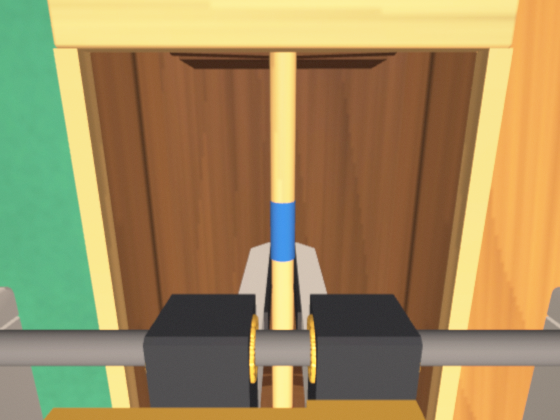

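```bash
cat > path.py <<'E'
from h import *
wp=[(10.5,52,0),(10.5,60,0),(50,60,0),(52,64,8),(53,70,15),(53,78,22),(-47,118,22),(-47,165,22),(0,205,0)]
rest=[(90,46),(100,46),(-90,46),(-100,46)]
def tcp(m):
    y,z,t=m;t=np.deg2rad(t);c,s=np.cos(t),np.sin(t)
    return np.array([y-23*c-11*s,z+23*s-11*c])
def seg(m):
    y,z,t=m;t=np.deg2rad(t);d=np.array([np.cos(t),-np.sin(t)]);return np.array([y,z])-130*d,np.array([y,z])+130*d
def pd(p,a,b):
    k=np.clip((p-a)@(b-a)/((b-a)@(b-a)),0,1);return np.linalg.norm(p-a-k*(b-a))
P0=tcp(wp[0]);ax=np.array([.993,-.119])
obs=[np.array(o) for o in rest]+[np.array((q*yy,zz)) for q in(1,-1) for yy in(85,100,130,160,190) for zz in(80,88)]
for i,w in enumerate(wp):
    mn=9e9
    if i:
        for k in np.linspace(0,1,21):
            m=np.array(wp[i-1])*(1-k)+np.array(w)*k;a,b=seg(m)
            cl=[pd(o,a,b)-6 for o in obs]+[min(a[1],b[1])-14]
            if b[1]<88: cl.append(190-b[0])
            if a[1]<74: cl.append(a[0]+190)
            j=int(np.argmin(cl))
            if cl[j]<mn: mn=cl[j];wh=(j,round(k,2))
            # fingers/body
            t=np.deg2rad(m[2]);up=np.array([np.sin(t),np.cos(t)]);al=np.array([np.cos(t),-np.sin(t)])
            T=tcp(m)
            for hgt in range(-8,89,4):
                for q in(-1,1):
                    f=T+up*hgt+al*q*10
                    if abs(f[0])>82 and f[1]<91: print("finger",i,k,f)
                    if f[1]<10: print("floor",i)
            f=T+up*89+al*38
            if f[1]<92: print("body",i,f)
    d=tcp(w)-P0
    a,b=seg(w)
    print(w,"clr",None if not i else (round(mn,1),wh),"dxyz",(d[0]*.119/1000).round(4),(d[0]*.993/1000).round(4),(d[1]/1000).round(4),"tw",(-w[2]*ax).round(2),"ends",a.round(),b.round())
E
python3 path.py
```

```text
(10.5, 52, 0) clr None dxyz 0.0 0.0 0.0 tw [ 0. -0.] ends [-120.   52.] [140.  52.]
(10.5, 60, 0) clr (np.float64(0.0), (0, np.float64(0.0))) dxyz 0.0 0.0 0.008 tw [ 0. -0.] ends [-120.   60.] [140.  60.]
(50, 60, 0) clr (np.float64(8.0), (0, np.float64(0.0))) dxyz 0.0047 0.0392 0.008 tw [ 0. -0.] ends [-80.  60.] [180.  60.]
(52, 64, 8) clr (np.float64(1.7), (14, np.float64(0.85))) dxyz 0.0048 0.0399 0.0153 tw [-7.94  0.95] ends [-77.  82.] [181.  46.]
(53, 70, 15) clr (np.float64(2.5), (14, np.float64(0.0))) dxyz 0.0048 0.0402 0.0243 tw [-14.9    1.78] ends [-73. 104.] [179.  36.]
(53, 78, 22) clr (np.float64(5.0), (1, np.float64(0.0))) dxyz 0.0048 0.0398 0.0354 tw [-21.85   2.62] ends [-68. 127.] [174.  29.]
(-47, 118, 22) clr (np.float64(5.8), (1, np.float64(0.65))) dxyz -0.0071 -0.0595 0.0754 tw [-21.85   2.62] ends [-168.  167.] [74. 69.]
(-47, 165, 22) clr (np.float64(5.5), (5, np.float64(0.4))) dxyz -0.0071 -0.0595 0.1224 tw [-21.85   2.62] ends [-168.  214.] [ 74. 116.]
(0, 205, 0) clr (np.float64(24.5), (5, np.float64(0.0))) dxyz -0.0012 -0.0104 0.153 tw [ 0. -0.] ends [-130.  205.] [130. 205.]
```

>>> step_arm(commands=[{"xyz": [0,0,0.004],"twist": [0,0,0]},{"xyz": [0,0,0.008],"twist": [0,0,0]},{"xyz": [0.001,0.008,0.008],"twist": [0,0,0]},{"xyz": [0.002,0.016,0.008],"twist": [0,0,0]},{"xyz": [0.003,0.024,0.008],"twist": [0,0,0]},{"xyz": [0.004,0.032,0.008],"twist": [0,0,0]},{"xyz": [0.0047,0.039,0.008],"twist": [0,0,0]},{"xyz": [0.0052,0.043,0.008],"twist": [0,0,0]},{"xyz": [0.0052,0.043,0.008],"twist": [0,0,0]}])

```text
time: 4.7
tool_pos: [0.5571, -0.0393, 0.0484]
ee_rot: [-1.571, 0.0, -0.119]
wrist_force: [0.4, -0.4, 0.0]
width: 0.011
```

```bash
python3 - <<'E'
from h import *
from bench import robot
o=robot.get_obs(); print(o['tool_pos'],o['ee_rot'],o['wrist_force'],o['wrist_torque'],o['width'],o['time'])
ci=robot.camera_info("side");p,d=robot.snapshot("side")
np.savez("s2.npz",p=p,d=d,**{k:np.array(v) for k,v in ci.items()})
cv2.imwrite("pics/s2.png",cv2.resize(p[150:300,180:340],None,fx=5,fy=5,interpolation=cv2.INTER_CUBIC)[:600,:,::-1])
p,d=robot.snapshot("wrist");cv2.imwrite("pics/w3.png",p[:,:,::-1])
E
```

```text
[ 0.55713442 -0.03925379  0.04838053] [-1.57053466e+00  1.54251103e-04 -1.18607106e-01] [ 0.3936946  -0.40563565  0.01094588] [-0.14442293  0.05821554  0.02913115] 0.010982565954507521 4.7
```

View pics/s2.png

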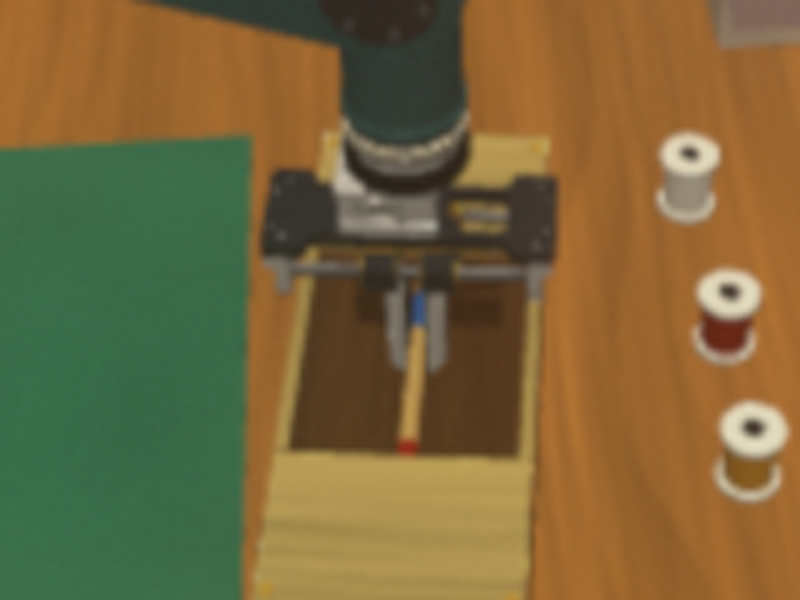

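View pics/w3.png

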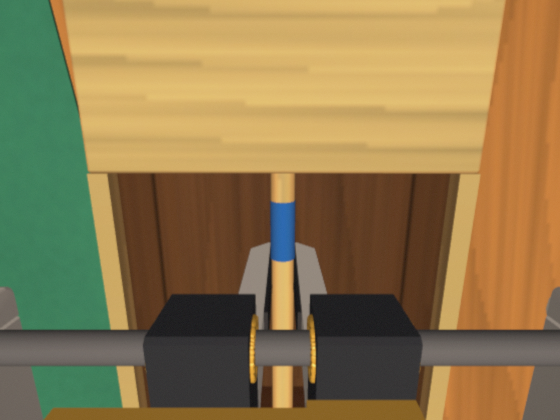

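```bash
python3 - <<'E'
from h import *
z=load("s2");hsv=cv2.cvtColor(z['p'],cv2.COLOR_RGB2HSV)
print(z['p'][232:246,258:265].tolist()[0][:1])
yd=np.array([.119,.993]);c=np.array([.554,-.0707])
for v in range(234,243): print(v,z['p'][v,261],((ray(z,261.5,v+.0,.062)[:2]-c)@yd).round(4),((ray(z,261.5,v+.0,.088)[:2]-c)@yd).round(4))
E
```

```text
[[82, 57, 30]]
234 [183 144  77] -0.0374 -0.0584
235 [183 145  79] -0.0414 -0.0622
236 [182 144  79] -0.0454 -0.0661
237 [171 120  65] -0.0493 -0.0699
238 [151  67  35] -0.0533 -0.0738
239 [144  44  23] -0.0572 -0.0776
240 [148  66  36] -0.0611 -0.0814
241 [166 118  64] -0.0649 -0.0852
242 [182 152  83] -0.0688 -0.0889
```

```bash
sed -i 's/^wp=.*/wp=[(54,60,0),(55,62,4),(55,64,8),(55,67,12),(54,71,16),(53,75,19),(53,78,22),(28,88,22),(3,98,22),(-22,108,22),(-47,118,22),(-47,165,22),(0,205,0)]/' path.py; python3 path.py
```

```text
(54, 60, 0) clr None dxyz 0.0 0.0 0.0 tw [ 0. -0.] ends [-76.  60.] [184.  60.]
(55, 62, 4) clr (np.float64(5.3), (25, np.float64(1.0))) dxyz 0.0 0.0003 0.0036 tw [-3.97  0.48] ends [-75.  71.] [185.  53.]
(55, 64, 8) clr (np.float64(5.0), (14, np.float64(0.7))) dxyz -0.0 -0.0003 0.0073 tw [-7.94  0.95] ends [-74.  82.] [184.  46.]
(55, 67, 12) clr (np.float64(5.2), (1, np.float64(1.0))) dxyz -0.0001 -0.0008 0.012 tw [-11.92   1.43] ends [-72.  94.] [182.  40.]
(54, 71, 16) clr (np.float64(5.2), (1, np.float64(0.0))) dxyz -0.0003 -0.0021 0.0178 tw [-15.89   1.9 ] ends [-71. 107.] [179.  35.]
(53, 75, 19) clr (np.float64(5.4), (1, np.float64(0.0))) dxyz -0.0004 -0.0033 0.0231 tw [-18.87   2.26] ends [-70. 117.] [176.  33.]
(53, 78, 22) clr (np.float64(6.1), (1, np.float64(1.0))) dxyz -0.0004 -0.0034 0.0274 tw [-21.85   2.62] ends [-68. 127.] [174.  29.]
(28, 88, 22) clr (np.float64(6.0), (1, np.float64(1.0))) dxyz -0.0034 -0.0282 0.0374 tw [-21.85   2.62] ends [-93. 137.] [149.  39.]
(3, 98, 22) clr (np.float64(5.9), (1, np.float64(1.0))) dxyz -0.0064 -0.0531 0.0474 tw [-21.85   2.62] ends [-118.  147.] [124.  49.]
(-22, 108, 22) clr (np.float64(5.8), (1, np.float64(0.75))) dxyz -0.0093 -0.0779 0.0574 tw [-21.85   2.62] ends [-143.  157.] [99. 59.]
(-47, 118, 22) clr (np.float64(7.4), (1, np.float64(0.0))) dxyz -0.0123 -0.1027 0.0674 tw [-21.85   2.62] ends [-168.  167.] [74. 69.]
(-47, 165, 22) clr (np.float64(5.5), (5, np.float64(0.4))) dxyz -0.0123 -0.1027 0.1144 tw [-21.85   2.62] ends [-168.  214.] [ 74. 116.]
(0, 205, 0) clr (np.float64(24.5), (5, np.float64(0.0))) dxyz -0.0064 -0.0536 0.145 tw [ 0. -0.] ends [-130.  205.] [130. 205.]
```

>>> step_arm(commands=[{"xyz": [0,0,0.0018],"twist": [-2,0.24,0]},{"xyz": [0,0,0.0036],"twist": [-4,0.48,0]},{"xyz": [0,0,0.0055],"twist": [-6,0.7,0]},{"xyz": [0,-0.0003,0.0073],"twist": [-8,0.95,0]},{"xyz": [0,-0.0006,0.0096],"twist": [-10,1.2,0]},{"xyz": [0,-0.0008,0.012],"twist": [-12,1.4,0]},{"xyz": [-0.0002,-0.0015,0.015],"twist": [-14,1.7,0]},{"xyz": [-0.0003,-0.0021,0.0178],"twist": [-16,1.9,0]},{"xyz": [-0.0004,-0.0033,0.0231],"twist": [-19,2.3,0]},{"xyz": [-0.0004,-0.0034,0.0274],"twist": [-21.9,2.6,0]},{"xyz": [-0.0004,-0.0034,0.0274],"twist": [-21.9,2.6,0]}])

```text
time: 5.72
tool_pos: [0.5571, -0.0428, 0.0758]
ee_rot: [-1.956, -0.001, -0.118]
wrist_force: [-0.3, 0.2, -0.9]
width: 0.0112
```

```bash
python3 - <<'E'
from h import *
from bench import robot
o=robot.get_obs(); print(o['tool_pos'],o['ee_rot'],o['wrist_force'],o['wrist_torque'],o['width'],o['time'],o['joint_positions'])
p,d=robot.snapshot("side")
a=cv2.resize(p[150:300,180:340],None,fx=5,fy=5,interpolation=cv2.INTER_CUBIC)[:600,:,::-1]
p,d=robot.snapshot("scene")
b=cv2.resize(p[130:250,170:330],None,fx=5,fy=5,interpolation=cv2.INTER_CUBIC)[:,:,::-1]
cv2.imwrite("pics/t1.png",a);cv2.imwrite("pics/t2.png",b)
E
```

```text
[ 0.55705159 -0.0427965   0.07582541] [-1.95612682e+00 -8.34001962e-04 -1.18291275e-01] [-0.30391137  0.24187798 -0.85687877] [ 0.1393606   0.0530004  -0.02612721] 0.011168850598096405 5.7167 [ 0.04969696  0.23555565  1.53072589 -0.38262948  1.45141345  0.2289094 ]
```

View pics/t1.png

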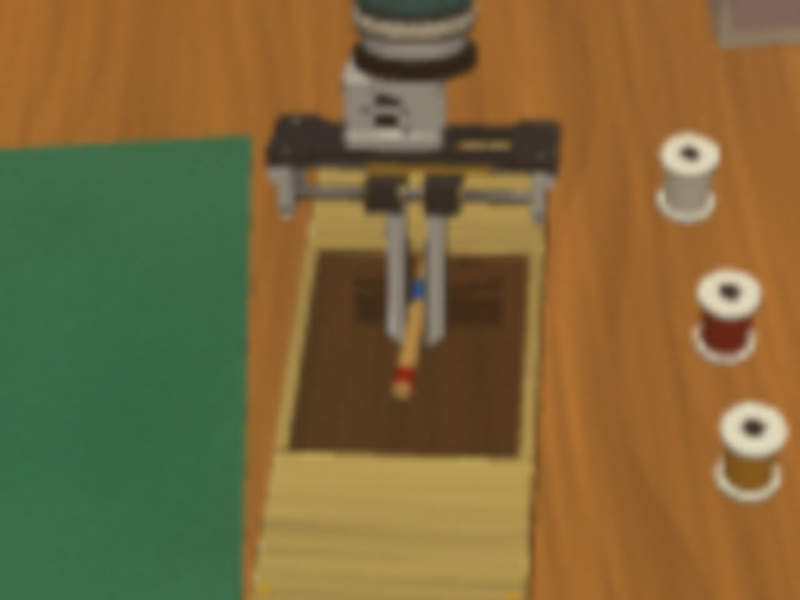

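View pics/t2.png

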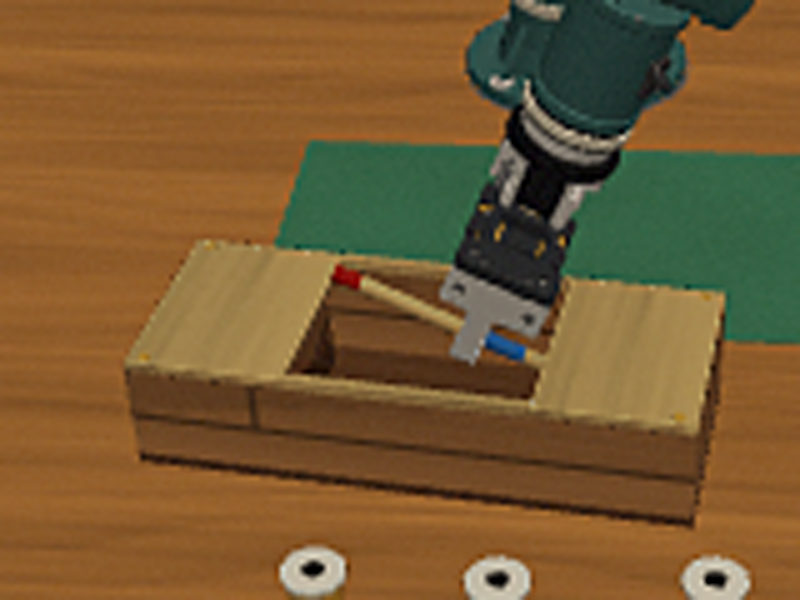

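The spindle is tilted, with its red end clear of the mouth (zoomed scene view at (345,277)) and no force on the wrist. Next I draw it out along its own axis.

>>> step_arm(commands=[{"xyz": [-0.0012,-0.01,0.004],"twist": [0,0,0]},{"xyz": [-0.0024,-0.02,0.008],"twist": [0,0,0]},{"xyz": [-0.0036,-0.03,0.012],"twist": [0,0,0]},{"xyz": [-0.0048,-0.04,0.016],"twist": [0,0,0]},{"xyz": [-0.006,-0.05,0.02],"twist": [0,0,0]},{"xyz": [-0.0072,-0.06,0.024],"twist": [0,0,0]},{"xyz": [-0.0084,-0.07,0.028],"twist": [0,0,0]},{"xyz": [-0.0096,-0.08,0.032],"twist": [0,0,0]},{"xyz": [-0.0108,-0.09,0.036],"twist": [0,0,0]},{"xyz": [-0.012,-0.1,0.04],"twist": [0,0,0]},{"xyz": [-0.0125,-0.104,0.043],"twist": [0,0,0]},{"xyz": [-0.0125,-0.104,0.043],"twist": [0,0,0]}])

```text
time: 6.82
tool_pos: [0.5445, -0.1491, 0.1199]
ee_rot: [-1.956, -0.002, -0.121]
wrist_force: [-0.4, 0.4, -0.3]
width: 0.0109
```

```bash
python3 - <<'E'
from h import *
from bench import robot
o=robot.get_obs(); print(o['tool_pos'],o['ee_rot'],o['wrist_force'],o['width'],o['time'],o['joint_positions'])
p,d=robot.snapshot("scene")
b=cv2.resize(p[130:250,170:330],None,fx=5,fy=5,interpolation=cv2.INTER_CUBIC)[:,:,::-1]
cv2.imwrite("pics/t3.png",b)
E
```

```text
[ 0.5444641  -0.14907908  0.11991767] [-1.95595492 -0.00243727 -0.12140943] [-0.38121231  0.35810272 -0.30482424] 0.010928743502966954 6.8167 [-0.13919331  0.16145044  1.52625532 -0.38785434  1.45355185  0.02856509]
```

View pics/t3.png

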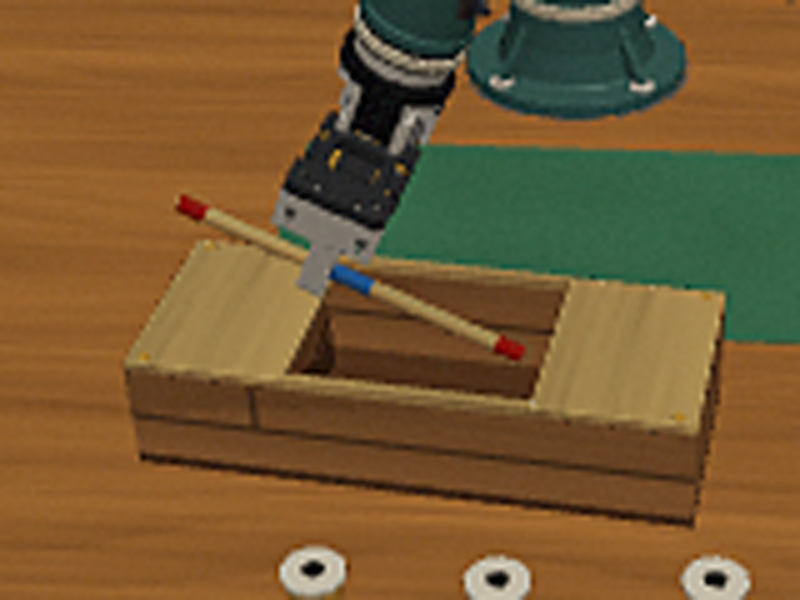

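>>> step_arm(commands=[{"xyz": [0,0,0.015],"twist": [0,0,0]},{"xyz": [0,0,0.03],"twist": [0,0,0]},{"xyz": [0,0,0.045],"twist": [0,0,0]},{"xyz": [0.001,0.007,0.055],"twist": [3,-0.4,0]},{"xyz": [0.002,0.014,0.06],"twist": [6,-0.7,0]},{"xyz": [0.003,0.021,0.065],"twist": [9,-1.1,0]},{"xyz": [0.004,0.028,0.07],"twist": [12,-1.4,0]},{"xyz": [0.005,0.035,0.075],"twist": [15,-1.8,0]},{"xyz": [0.006,0.042,0.075],"twist": [18,-2.2,0]},{"xyz": [0.006,0.05,0.075],"twist": [21,-2.5,0]},{"xyz": [0.006,0.053,0.075],"twist": [22,-2.6,0]},{"xyz": [0.006,0.053,0.075],"twist": [22,-2.6,0]}])

```text
time: 7.87
tool_pos: [0.5501, -0.095, 0.1935]
ee_rot: [-1.569, 0.001, -0.12]
wrist_force: [1.0, -0.2, -0.3]
width: 0.0112
```

>>> step_arm(commands=[{"xyz": [0,0,0],"twist": [0,0,0]},{"xyz": [0,0,0],"twist": [0,0,0]},{"xyz": [0,0,0],"twist": [0,0,0]},{"xyz": [0,0,0],"twist": [0,0,0]},{"xyz": [0,0,0],"twist": [0,0,0]},{"xyz": [0,0,0],"twist": [0,0,0]}])

```text
time: 8.37
tool_pos: [0.5502, -0.0948, 0.1939]
ee_rot: [-1.569, 0.0, -0.12]
wrist_force: [0.0, -0.1, -1.0]
width: 0.0109
```

```bash
python3 - <<'E'
from h import *
from bench import robot
o=robot.get_obs(); print(o['tool_pos'],o['ee_rot'],o['wrist_force'],o['width'],o['time'],abs(o['qvel']).max())
p,d=robot.snapshot("scene");ci=robot.camera_info("scene")
np.savez("f.npz",p=p,d=d,**{k:np.array(v) for k,v in ci.items()})
cv2.imwrite("pics/f1.png",cv2.resize(p[110:270,130:430],None,fx=2.6,fy=2.6,interpolation=cv2.INTER_CUBIC)[:,:,::-1])
z=load("f");X=cloud(z);h=cv2.cvtColor(p,cv2.COLOR_RGB2HSV)
for nm,m in (("red",((h[...,0]<6)|(h[...,0]>174))&(h[...,1]>170)),("blue",(h[...,0]>100)&(h[...,0]<125)&(h[...,1]>120))):
    m=m&(X[...,2]>.12)&(X[...,2]<.26)&(abs(X[...,1]+.07)<.25)&(X[...,0]>.4)&(X[...,0]<.7)
    n,l,st,ce=cv2.connectedComponentsWithStats(m.astype(np.uint8))
    for i in range(1,n):
        if st[i,4]>5: print(nm,st[i],ce[i],np.nanmedian(X[l==i],0))
E
```

```text
[ 0.55023413 -0.09477705  0.19388995] [-1.56921921e+00  1.62921952e-04 -1.19900494e-01] [ 0.0195261  -0.06054211 -0.97443744] 0.010943879253442704 8.3667 0.0034222686968128028
red [216 161   6   4  21] [218.66666667 162.57142857] [ 0.54393229 -0.19001031  0.2083237 ]
red [286 168   6   4  22] [288.68181818 169.36363636] [0.57251055 0.04678598 0.20785091]
blue [249 164   9   4  30] [252.86666667 165.8       ] [ 0.55803228 -0.0732452   0.20835332]
```

View pics/f1.png

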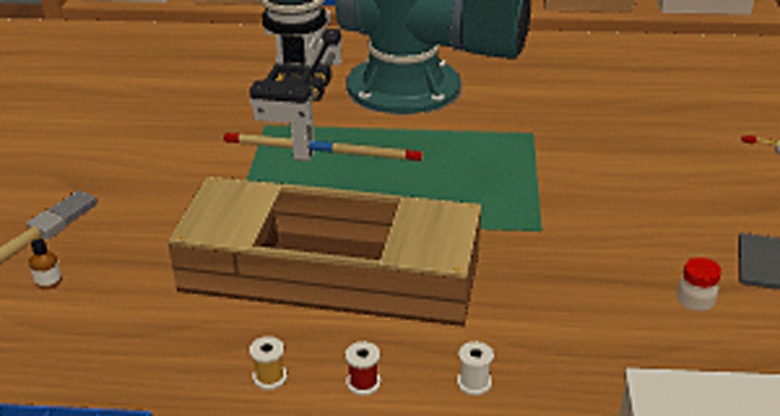

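The spindle is level: both red ends are at z ≈ 0.208 m and the band is at (0.558, -0.073). It is above the mouth and at rest, so I am handing the job in.

```bash
python3 - <<'E'
from bench import robot
print(robot.close_job())
E
```

```text
the job is handed in; nothing more can be done
None
```

The spindle is out of the caddy and held level and still over the mouth. I handed the job in just after 8.4 s; it reports no verdict.

**What I did:** I gripped the spindle about 23 mm from its middle and slid it about 44 mm under the +y lid board. I then tilted the other end up 22° through the mouth, drew it out along its axis, lifted it and levelled it.

**Last checks:**
- **Level and height:** both red end marks measured z ≈ 0.208 m, about 120 mm above the caddy's top and within about 1° of level.
- **Position:** the middle was within about 5 mm horizontally of the mouth's centre.
- **Grip and stillness:** the wrist camera showed no slip in the grip after the slide. At the end the opening read 10.9 mm on the 12 mm dowel, joint speeds were under 0.004 rad/s, and the wrist force was about 1 N or less at every reading.
- **Other objects:** in the last picture the spools, bottle, jar and brush looked undisturbed. I checked that by eye, not by measurement.
- **Disagreement between views:** first estimates of the spindle's position differed by up to 5 mm between cameras. The margins covered that, and the wrist readings showed no sign of contact.

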